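Clip the S-hook on the bench rail and hang the sender tray

TASK

Take the flat-steel S-hook off its rest board and push it straight down over the spring clip in the middle of the bench rail until it is fully home on the bar: it goes on stiffly and the bar's height is only found by feel, so press firmly but finish with a push of 15 to 25 N and no more. Then gently hang the long tray by its wire bail in the hook's lower curl, and leave everything hanging still, with the lens, gear sender, plug shell and bung on the bench left alone.

Things in the scene. Friction and masses are not known exactly. Their poses are not given: they have to be found in the camera images.
- rail: Fixed stand: two grey posts 155 mm either side carry a level flat steel bar, 340 mm long (y), 8 thick (x), 22 deep. Origin on the bench under the bar's middle; z up, -x the front. The bar is clamped at an unreported height: its top edge is anywhere from 236 to 260 mm above the origin. Rubber mounts: it gives 1 mm per 4 N of push; over 30 N harms them.
- clip (a point): Middle of the rail, 236 mm up (lowest place of the bar's top edge); axes as the rail's. Here the bar carries a spring clip 20 mm wide (y): two steel leaves, before and behind the bar, hinged near its top edge and sloping outwards 14 degrees over 32 mm; outer faces 12 mm apart at the top, 27 at the bottom. A hook squeezes them together as it goes down.
- hook: S-hook of flat steel strip 24 mm wide (y), 3 thick, 110 g. Origin: crown's underside, z up; crown 23 mm in x, top 3 mm above origin. Legs 17 mm apart inside; back leg (+x) ends 32 mm below origin. Starts hung on the rest board, tilted up to 0.1 rad. Grip from above across both legs (x, 23 mm), fingertips 20 mm below origin. On the rail it faces as the rail does: x along its x.
- crown (a point): On the hook: its origin, the middle of the crown's underside. Pushed on the clip it meets the leaves about 20 mm before home; they then drag with 3 to 8 N and hold it up against its own weight. Only when this face lies solid on the bar does the push rise beyond 10 N. Home is proved by a push of 15 to 25 N held a moment (0.1 s).
- trough (a point): On the hook, axes as the hook's: where the centre of a 6 mm bar rests at the bottom of the lower curl, 42 mm before (-x) and 79.5 mm below the hook's origin. The curl opens upwards: gap 22 mm in x, front lip ends 18 mm above this point, outer front face 14 mm before it, lowest face 6 mm below it. Above the gap is free; the strip slants back to the front leg, 34 mm below the crown.
- rest: Fixed rest board on which the hook starts: an upright oak board 15.5 mm thick (x), 70 mm wide (y), top 110 mm above the bench, on a base 90 by 90 by 14 mm. Origin under its centre on the bench; the hook's x is along its x.
- pan: Long open sheet-metal tray, 160 mm long (x), 56 wide (y), 38 deep, walls 3, 130 to 250 g; origin under the middle of its floor, z up; both ends alike. A stiff wire bail stands on the middle of the long sides. Good grip: from above across the 56 mm width near the front end, 68 mm before the origin (-x), 26 mm up, which keeps the gripper's body clear of bail, hook and rail.
- bail (a point): Centre of the tray's bail cross bar: 6 mm round, along the tray's y, 44 mm clear between its legs, 100 mm above the tray's origin; axes as the tray's. It must come to lie on trough, with the tray's y along the hook's y. Lay it in gently (under 10 N).
- lens: Bystander: cracked amber plastic meter lens, disc 70 mm across, 12 mm high, origin under its centre.
- sender: Bystander: steel gear sender standing upright, 36 mm across, 61 mm tall, origin under its centre.
- plug: Bystander: yellow plug shell, 54 by 28 by 24 mm, origin under its block's centre.
- bung: Bystander: small grey rubber bung, 26 mm across, 22 mm high, origin under its centre.
Not all that is in view belongs to the job. Of the things that look like the pan, the largest one is meant.

How it is judged:
By the outcome, as a careful person would: the job done as asked, in the order asked, and still so for the second after the job is handed in, with the robot touching nothing.
It also fails if it takes over 72 s, if anything falls off the work surface, if the arm or the gripper's body presses on something with over 40 N, if the wrist force passes 120 N, or if a joint passes its speed limit or range.

ROBOT

A 7-joint arm with a two-finger parallel gripper is mounted at the origin on the work surface. World frame = base frame: x ahead of the robot, y to its left, z up, the work surface at z = 0. Lengths are in m, angles in rad, forces in N, time in s.
With the tool pointing down it reaches from about 0.35 to 0.9 m from the base axis. Payload 8.1 kg.
Tool frame: the origin (TCP) lies midway between the tips of the shut fingers; the grasp point (between the pads) lies 19 mm behind it (grasp_offset is the distance from the TCP to the grasp point, in m); z points along the fingers, y is the line along which they close (so a half turn about z gives the same grasp; the last joint's range is limited). The gripper opens to 92 mm and grips with 3 to 60 N. Pads are 19 mm wide; open, the fingers measure 130 mm over their backs; the gripper's body (75 mm by 190 mm) begins 47 mm behind the grasp point.
Start: joints at [-1.234, 0.434, 0.025, 1.573, -0.012, 1.134, -0.075], TCP at [0.266, 0.566, 0.227] pointing down, gripper open.
Joint ranges: [-2.62, 2.62], [-0.44, 2.09], [-1.27, 1.32], [0.08, 2.57], [-1.32, 4.46], [0.12, 2], [-2.74, 2.74]. Speed limits (rad/s): [2.22, 2.22, 3.01, 3.01, 3.14, 3.14, 3.14].

INTERFACE

Orientations are given as a unit quaternion [w, x, y, z].
In Python, from bench import * gives the robot as it stands. The module is installed in compiled form; this text tells all that it offers.
- The arm moves only by the tool drive_tool, never from a script. Its argument "commands" is a list of rows, each an object with "slide": the shift along the tool's x, y, z in m, a list of three; "turn": the turn about the tool's z in degrees. A call has 1 to 5 rows; each row is the pose to reach, as a shift and turn from the pose commanded when the call began, along the tool's axes at that moment; what a row does not reach only later rows make up. A row lasts 1/8 s, in which the tool goes at most 62.5 mm and 10.7 degrees, less where a joint would pass 70% of its speed; a pose out of reach is approached as far as the arm can. A call with a gripper value outside its range is refused whole. "hand" is the finger opening in m, from 0 to 0.0918, set as the call begins (left out, the last holds). The fingers move at their own pace and stop on an object; "newtons" is the grip in N (left out, the last holds). Time passes only in rows, so rows that repeat a pose let the fingers close. It gives the time, the measured TCP pose, the force, the opening and the grip force at its end, in the units of the state.
- sense(): the state, without advancing time (a new reading comes with each control period).
- read_camera(name): name is "scene" or "top"; returns the picture (420x560x3 uint8, red, green, blue); there is no depth.
- camera_model(name): a dict with "vertical_fov" (degrees; the focal length in pixels is half the picture's height over the tangent of half this angle, whatever the lens; pixels are square), "cx", "cy" (the principal point, pixels), "R" (3x3) and "t" (3): a world point X has camera coordinates R X + t. Camera axes: x right, y down, z forward; pixel columns grow to the right and rows downward; lengths in m; the calibration is good to about 2 mm. A picture is of the moment at which its call begins. camera_model takes no time and is no camera call.
- close_job(): hands the job in; it is judged then, once.
The state is a dict: "t": time; "qpos": joint angles; "joint_velocities": joint speeds; "joint_efforts": joint torques, N m; "tool_pos": TCP position; "tool_rot": TCP orientation; "force": force on the tool from outside, world axes, zero at the start; "wrist_torque": the same for the moment, N m; "width": finger opening in m; "grip_force": force on a finger pad.
Only numpy, scipy, OpenCV 4.12 (cv2) and the standard library are available. Lean on these libraries where they do the work, as an engineer would, in place of code of your own. Each camera call takes 0.05 s, during which the arm holds its last target. There are 200 camera calls.

## Working session

There is one attempt and no reset: what is moved stays moved. The work goes in short steps, Python scripts to look and compute and a tool call to move; the robot and the scene stay as the last step left them, time stands still between calls to the robot, and variables do not carry over. Pictures are saved under pics/ and viewed, at most 10 in all, crops included, and the job is handed in when it is done.

Besides the shell and the picture viewer there is one more tool, called after ">>>" as a command line: name --argument value ..., lists and objects as JSON in quotes. drive_tool: Moves the arm, as the interface text tells. Its arguments: {"type":"object","properties":{"commands":{"type":"array"},"hand":{"type":"number"},"newtons":{"type":"number"}},"required":["commands"]}

```bash
mkdir -p pics; python3 - <<'E'
from bench import *
import cv2,numpy as np
s=sense();print({k:np.round(v,3).tolist() for k,v in s.items()})
for n in("scene","top"):
    im=read_camera(n);cv2.imwrite(f"pics/{n}0.png",im[:,:,::-1]);c=camera_model(n);print(n,c)
E
```

```text
{'t': 0.0, 'qpos': [-1.234, 0.435, 0.025, 1.574, -0.012, 1.134, -0.075], 'joint_velocities': [0.001, 0.0, -0.001, 0.0, 0.001, -0.002, 0.001], 'joint_efforts': [-0.0, -66.786, 0.985, -31.446, -0.061, 0.043, 0.0], 'tool_pos': [0.266, 0.565, 0.226], 'tool_rot': [-0.0, 0.218, 0.976, -0.001], 'force': [0.326, -0.007, -0.491], 'wrist_torque': [0.002, 0.017, 0.016], 'grip_force': 0.0, 'width': 0.092}
scene {'vertical_fov': 52.65176257809114, 'cx': 279.08430058114175, 'cy': 202.8727323475336, 'R': array([[-0.69898301,  0.71497072, -0.01547945],
       [ 0.45909231,  0.43201981, -0.77626872],
       [-0.54832198, -0.54970515, -0.63021207]]), 't': array([ 0.33522412, -0.14581181,  1.61269224])}
top {'vertical_fov': 43.55739193763008, 'cx': 281.78504298699005, 'cy': 212.4458200062518, 'R': array([[-0.0067862 , -0.99973714,  0.02189984],
       [-0.98968751,  0.00358113, -0.14319851],
       [ 0.14308244, -0.02264578, -0.98945166]]), 't': array([0.04511899, 0.58339941, 1.35078262])}
```

View pics/scene0.png

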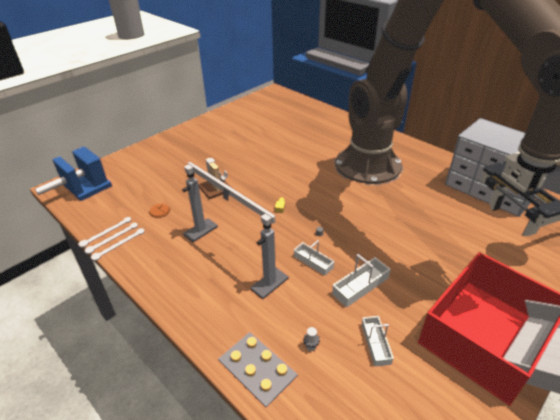

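View pics/top0.png

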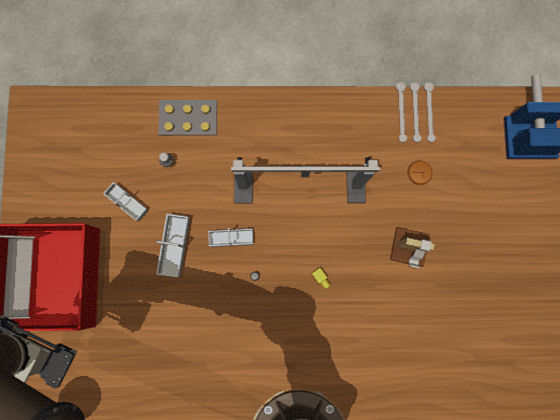

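The scene view shows the rail at (230,190), the rest board with hook at (213,180), and the large tray at (361,282). In the top view, the rail runs (235–378,168), the hook/rest is at (415,247), and the large tray at (173,245). I'll zoom in on these.

```bash
python3 - <<'E'
import cv2,numpy as np
s=cv2.imread("pics/scene0.png");t=cv2.imread("pics/top0.png")
r=lambda im,x,y,w,h:cv2.resize(im[y:y+h,x:x+w],(400,300),interpolation=cv2.INTER_CUBIC)
# each crop: scale printed
o=np.vstack([np.hstack([r(t,380,215,80,60),r(t,130,200,100,75)]),np.hstack([r(s,185,145,80,60),r(s,320,245,80,60)])])
cv2.imwrite("pics/crops.png",o)
o=np.vstack([np.hstack([r(t,225,140,80,60),r(t,305,140,80,60)]),np.hstack([r(s,170,150,80,60),r(s,210,190,80,60)])])
cv2.imwrite("pics/crops2.png",o)
E
```

```text
(no output)
```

View pics/crops.png

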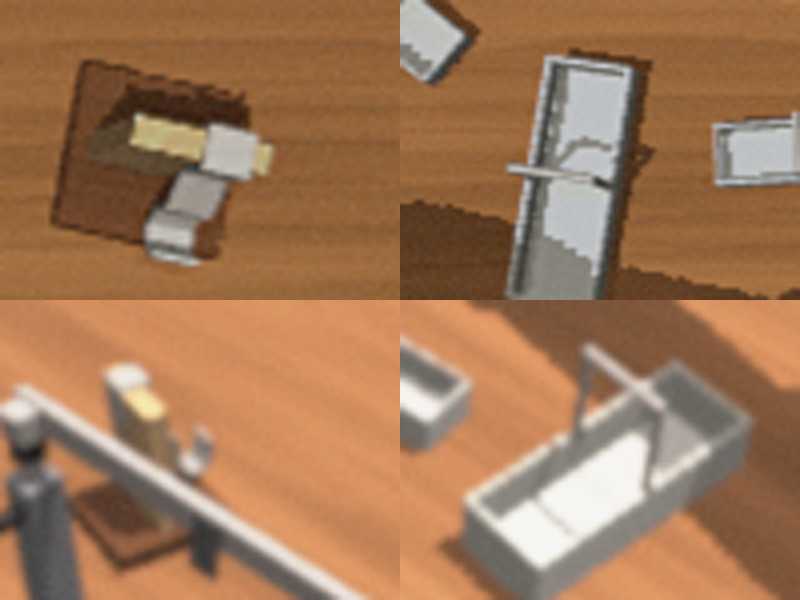

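View pics/crops2.png

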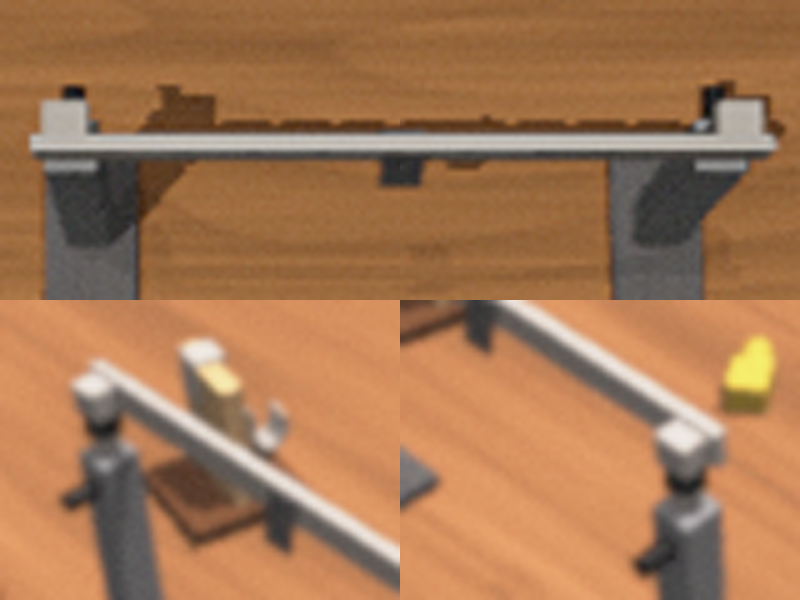

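```bash
cat > h.py <<'E'
from bench import *
import cv2,numpy as np
from scipy.spatial.transform import Rotation as Rn
np.set_printoptions(precision=4,suppress=True)
def ray(n,p):
    c=camera_model(n);f=210/np.tan(np.radians(c["vertical_fov"]/2))
    d=c["R"].T@np.array([(p[0]-c["cx"])/f,(p[1]-c["cy"])/f,1]);return -c["R"].T@c["t"],d/np.linalg.norm(d)
def proj(n,X):
    c=camera_model(n);f=210/np.tan(np.radians(c["vertical_fov"]/2));q=c["R"]@np.asarray(X)+c["t"];return q[:2]/q[2]*f+[c["cx"],c["cy"]]
def onz(n,p,z):
    o,d=ray(n,p);return o+d*(z-o[2])/d[2]
def tri(a,b):
    (o,d),(p,e)=ray("top",a),ray("scene",b)
    s=np.linalg.lstsq(np.c_[d,-e],p-o,rcond=None)[0];u,v=o+s[0]*d,p+s[1]*e;return (u+v)/2,np.linalg.norm(u-v)
def to_tool(target,yang):
    "slide and turn to bring TCP to target with tool y at world angle yang (deg, mod 180)"
    s=sense();q=s["tool_rot"];R=Rn.from_quat([*q[1:],q[0]]).as_matrix()
    a=np.degrees(np.arctan2(R[1,1],R[0,1]));t=(a-yang+90)%180-90
    print("slide",R.T@(np.asarray(target)-s["tool_pos"]),"turn",t,"tcp",np.array(s["tool_pos"]),"yang",a,"q",np.array(s["qpos"]),"z",R[:,2])
E
python3 - <<'E'
from h import *
t=cv2.imread("pics/top0.png");s=cv2.imread("pics/scene0.png")
for n in("top","scene"):print(n,ray(n,(280,210)))
# bar: sub-pixel brightness centre of top face
g=t.max(2).astype(float)
print("col prof",g[160:176,[260,305,350]].T.astype(int))
for p in [(260,168.3),(305,168.3),(350,168.3)]:print(onz("top",p,.248))
gs=s.max(2).astype(float)
print("scene prof cols",[ (c,gs[r-6:r+10,c].astype(int)) for c,r in((205,174),(230,189),(255,204))])
# steel-ish mask (low saturation) of hook and pan in top
hsv=cv2.cvtColor(t,cv2.COLOR_BGR2HSV)
m=((hsv[...,1]<60)&(hsv[...,2]>60)).astype(np.uint8)
cs=cv2.findContours(m,cv2.RETR_EXTERNAL,cv2.CHAIN_APPROX_NONE)[0]
for c in cs:
    if cv2.contourArea(c)>60 and cv2.boundingRect(c)[1]>90:print(cv2.boundingRect(c),cv2.minAreaRect(c))
# crown pose guess, board ends
for nm,p,z in [("crown",(425.6,245.4),.113),("boardL",(406.6,240),.11),("boardR",(434,246.8),.11)]:
    print(nm,onz("top",p,z))
print(tri((425.6,245.4),(210.2,161)))
E
```

```text
top (array([0.3844, 0.0736, 1.4191]), array([ 0.1477, -0.0193, -0.9888]))
scene (array([1.1855, 0.7098, 0.9083]), array([-0.542 , -0.5408, -0.6432]))
col prof [[ 92  97  95  98 101  97 112 189 194 193  94  72  85  89  88 101]
 [162 161 166 163 128  94 104 190 193 194  98  50  46  59  48  51]
 [161 163 165 166 148 102 107 188 189 188  84  70  93  97 100  95]]
[0.6555 0.0957 0.248 ]
[ 0.6554 -0.0069  0.248 ]
[ 0.6552 -0.1099  0.248 ]
scene prof cols [(205, array([216, 215, 216, 223, 233, 224, 183, 128,  99,  97, 107, 137, 166,
       147, 113,  93])), (230, array([223, 220, 207, 200, 219, 231, 224, 184, 125,  97,  93,  97, 123,
       160, 185, 194])), (255, array([224, 223, 223, 219, 221, 229, 234, 224, 184, 127, 102,  95, 102,
       123, 165, 197]))]
(263, 405, 11, 10) ((268.0, 409.5000305175781), (9.192387580871582, 9.192388534545898), 45.0)
(325, 404, 10, 11) ((329.2500305175781, 408.75006103515625), (8.485280990600586, 9.192388534545898), 45.0)
(14, 337, 58, 51) ((40.206214904785156, 364.7727355957031), (53.4041633605957, 41.94214630126953), 17.592426300048828)
(409, 239, 23, 29)
[... 459 characters left out ...]
 183, 45, 38) ((125.14432525634766, 201.32473754882812), (44.771949768066406, 16.119720458984375), 39.47245788574219)
(234, 176, 18, 27) ((242.5, 189.0), (26.0, 17.0), 90.0)
(231, 159, 149, 44) ((304.9068603515625, 180.57708740234375), (148.01075744628906, 42.20625305175781), 0.42440542578697205)
(159, 153, 14, 14) ((164.4390411376953, 159.54879760742188), (14.211812019348145, 11.244511604309082), 51.34019470214844)
(535, 118, 10, 10) ((539.5, 122.5), (9.0, 9.0), 90.0)
(158, 100, 59, 35) ((187.0, 117.0), (34.0, 58.0), 90.0)
crown [ 0.4886 -0.3159  0.113 ]
boardL [ 0.5027 -0.2694  0.11  ]
boardR [ 0.4852 -0.3378  0.11  ]
(array([ 0.4891, -0.3172,  0.1091]), np.float64(0.00045202232639463154))
```

```bash
python3 - <<'E'
from h import *
t=cv2.imread("pics/top0.png");s=cv2.imread("pics/scene0.png")
for z in(.236,.242,.248,.254,.26):
    X=onz("top",(305,166.4),z);p=proj("scene",X);print(z,X,"dv",p[1]-(190.4+.64*(p[0]-230)))
print("bar ends y",onz("top",(230.5,168),.248),onz("top",(379.5,168),.248))
hs=cv2.cvtColor(t,cv2.COLOR_BGR2HSV)
def comp(m,x,y,w,h,nm):
    k=np.zeros_like(m);k[y:y+h,x:x+w]=m[y:y+h,x:x+w];ys,xs=np.nonzero(k);P=np.c_[xs,ys].astype(np.float32)
    r=cv2.minAreaRect(P);print(nm,len(P),P.mean(0),cv2.boxPoints(r).tolist());return P
b=comp(((hs[...,0]>17)&(hs[...,0]<32)&(hs[...,1]>60)&(hs[...,2]>150)).astype(np.uint8),395,230,50,35,"board")
vx=cv2.fitLine(b,cv2.DIST_L2,0,.01,.01).ravel();print("board line",vx)
A=onz("top",vx[2:]-vx[:2]*10,.11);B=onz("top",vx[2:]+vx[:2]*10,.11);d=A-B;print("board y axis angle",np.degrees(np.arctan2(d[1],d[0])))
c=comp(((hs[...,1]<45)&(hs[...,2]>165)).astype(np.uint8),412,232,25,21,"crown")
print(onz("top",c.mean(0),.113))
print("V around hook");print(hs[234:266,406:436,2][::1,::1])
w=comp(((hs[...,1]<60)&(hs[...,2]>60)).astype(np.uint8),150,208,45,75,"pan")
E
```

```text
0.236 [ 0.6626 -0.0078  0.236 ] dv 3.9522083091012234
0.242 [ 0.6612 -0.0073  0.242 ] dv 1.7512193372623415
0.248 [ 0.6598 -0.0069  0.248 ] dv -0.46273189253935243
0.254 [ 0.6584 -0.0065  0.254 ] dv -2.689760226189776
0.26 [ 0.657  -0.0061  0.26  ] dv -4.929981870309547
bar ends y [0.6563 0.1628 0.248 ] [ 0.6558 -0.1776  0.248 ]
board 106 [416.9528 242.8962] [[405.6995544433594, 243.26177978515625], [407.0514831542969, 237.58367919921875], [434.2253112792969, 244.05364990234375], [432.8733825683594, 249.73175048828125]]
board line [  0.9764   0.2159 416.9528 242.8962]
board y axis angle 77.19367581933714
crown 84 [425.4286 244.8095] [[419.7647399902344, 247.94119262695312], [421.8824157714844, 239.47061157226562], [431.0588684082031, 241.76473999023438], [428.9411926269531, 250.23532104492188]]
[ 0.4901 -0.3155  0.113 ]
V around hook
[[ 61  64  68  65  65  67  63  72  70  69  64  73  98  81  63  67  71  98
  109 107 114 101  91 137 151 149 151 148 143 148]
 [ 63  59  62  64  68  64  66  66  63  68  64  70  68  67  67  60  63  66
   70  65  69  68 101 142 153 152 145 146 149 147]
 [ 5
[... 3235 characters left out ...]
1 140 141]
 [105 104 101 153 189 193 192 194 193 192 195 196 160 118 107 108 105 109
  116 137 147 146 148 144 142 145 146 144 143 144]
 [ 83  75  68 110 125 127 141 164 171 187 194 194 149 112 105 111 108 125
  145 147 152 151 150 147 150 149 146 149 149 149]
 [155 148 118 103  96 105 106  99  95 127 139 146 118 109 109 108 104 113
  146 159 155 153 156 155 155 152 154 154 156 154]
 [165 156 152 112 137 164 142 134 112 104  99 110  93  87  95  99 100 105
  147 160 158 160 159 160 159 161 159 158 159 160]]
pan 1475 [172.4976 245.0278] [[151.9405517578125, 273.0432434082031], [161.613525390625, 211.7810821533203], [189.29190063476562, 216.1513671875], [179.61892700195312, 277.41351318359375]]
```

```bash
python3 - <<'E'
from h import *
to_tool([.489,-.3155,.22],-13.5)
E
```

```text
slide [-0.5768 -0.7018  0.0071] turn 78.29683459788362 tcp [0.266  0.5651 0.226 ] yang 64.7968345978836 q [-1.2336  0.4352  0.025   1.574  -0.0116  1.134  -0.0751] z [-0.0005 -0.0013 -1.    ]
```

>>> drive_tool --commands '[{"slide":[-0.038,-0.046,0],"turn":0},{"slide":[-0.076,-0.092,0],"turn":0},{"slide":[-0.114,-0.138,0],"turn":0},{"slide":[-0.152,-0.184,0],"turn":0},{"slide":[-0.19,-0.23,0],"turn":0}]'

```text
t: 0.72
tool_pos: [0.3403, 0.2744, 0.2266]
tool_rot: [0.0, 0.218, 0.976, -0.0]
force: [1.5, 0.3, -0.8]
width: 0.0916
grip_force: 0.0
```

>>> drive_tool --commands '[{"slide":[-0.038,-0.046,0],"turn":0},{"slide":[-0.076,-0.092,0],"turn":0},{"slide":[-0.114,-0.138,0],"turn":0},{"slide":[-0.152,-0.184,0],"turn":0},{"slide":[-0.19,-0.23,0],"turn":0}]'

```text
t: 1.35
tool_pos: [0.4141, -0.0144, 0.2268]
tool_rot: [0.0, 0.218, 0.976, 0.0]
force: [0.3, 0.4, -0.6]
width: 0.0916
grip_force: 0.0
```

>>> drive_tool --commands '[{"slide":[-0.038,-0.046,0],"turn":0},{"slide":[-0.076,-0.092,0],"turn":0},{"slide":[-0.114,-0.138,0],"turn":0},{"slide":[-0.152,-0.184,0],"turn":0},{"slide":[-0.19,-0.23,0],"turn":0}]'

```text
t: 1.98
tool_pos: [0.4884, -0.3031, 0.2264]
tool_rot: [-0.0, 0.218, 0.976, 0.0]
force: [0.5, 0.1, -0.3]
width: 0.0917
grip_force: 0.0
```

>>> drive_tool --commands '[{"slide":[0,0,0],"turn":10},{"slide":[0,0,0],"turn":20},{"slide":[0,0,0],"turn":30},{"slide":[0,0,0],"turn":40},{"slide":[0,0,0],"turn":50}]'

```text
t: 2.6
tool_pos: [0.4878, -0.3013, 0.2264]
tool_rot: [-0.0, 0.612, 0.791, -0.0]
force: [-0.2, 0.5, -0.2]
width: 0.092
grip_force: 0.0
```

>>> drive_tool --commands '[{"slide":[0,0,0],"turn":10},{"slide":[0,0,0],"turn":20},{"slide":[0,0,0],"turn":28.3},{"slide":[0,0,0],"turn":28.3}]'

```text
t: 3.1
tool_pos: [0.488, -0.3012, 0.2263]
tool_rot: [-0.0, 0.785, 0.62, -0.0]
force: [-0.1, 0.4, 0.0]
width: 0.0918
grip_force: 0.0
```

```bash
python3 - <<'E'
from h import *
to_tool([.489,-.3155,.12],-13.5);print(sense()["t"])
im=read_camera("top")[:,:,::-1];cv2.imwrite("pics/top1.png",im)
im=read_camera("scene")[:,:,::-1];cv2.imwrite("pics/scene1.png",im)
E
```

```text
slide [-0.0137  0.0044  0.1063] turn 0.0658135519176426 tcp [ 0.488  -0.3012  0.2263] yang -13.434186448082356 q [-0.1942  0.4693  0.9561  1.753  -0.4181  1.14    0.6563] z [-0.001  0.    -1.   ]
3.1
```

>>> drive_tool --commands '[{"slide":[-0.014,0.004,0.04],"turn":0},{"slide":[-0.014,0.004,0.08],"turn":0},{"slide":[-0.014,0.004,0.11],"turn":0},{"slide":[-0.014,0.004,0.136],"turn":0},{"slide":[-0.014,0.004,0.136],"turn":0}]'

```text
t: 3.82
tool_pos: [0.4876, -0.3153, 0.0893]
tool_rot: [-0.002, 0.785, 0.62, -0.001]
force: [-0.1, -0.1, 1.0]
width: 0.092
grip_force: 0.0
```

```bash
python3 - <<'E'
from h import *
to_tool([.489,-.3155,.09],-13.5);print(sense()["t"],sense()["force"])
s=read_camera("scene")[:,:,::-1];t=read_camera("top")[:,:,::-1]
r=lambda im,x,y,w,h:cv2.resize(im[y:y+h,x:x+w],(400,400),interpolation=cv2.INTER_CUBIC)
cv2.imwrite("pics/g1.png",np.hstack([r(t,375,205,90,90),r(s,170,120,90,90)]))
E
```

```text
slide [ 0.0002  0.0014 -0.0007] turn 0.10438129990684786 tcp [ 0.4876 -0.3153  0.0893] yang -13.395618700093152 q [-0.0602  0.6325  0.8155  1.8772 -0.5852  0.8927  0.8098] z [-0.0029  0.0018 -1.    ]
3.825 [-0.1357 -0.1099  0.9867]
```

View pics/g1.png

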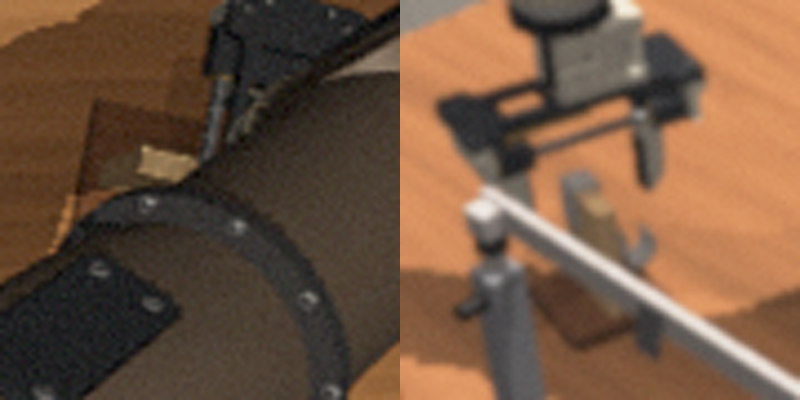

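The fingers straddle the hook: the scene crop shows tips at (515,190) and (648,185), on either side of the crown at (580,185). Closing the gripper.

>>> drive_tool --commands '[{"slide":[0,0.001,0],"turn":0},{"slide":[0,0.001,0],"turn":0},{"slide":[0,0.001,0],"turn":0},{"slide":[0,0.001,0],"turn":0},{"slide":[0,0.001,0],"turn":0}]' --hand 0.012 --newtons 30

```text
t: 4.55
tool_pos: [0.4897, -0.3162, 0.0908]
tool_rot: [-0.0, 0.785, 0.619, 0.0]
force: [-0.8, -0.7, -0.0]
width: 0.0464
grip_force: 0.0
```

>>> drive_tool --commands '[{"slide":[0,0,0],"turn":0},{"slide":[0,0,0],"turn":0},{"slide":[0,0,0],"turn":0}]'

```text
t: 4.92
tool_pos: [0.4915, -0.3167, 0.091]
tool_rot: [0.001, 0.785, 0.619, 0.001]
force: [6.3, -0.2, -3.8]
width: 0.0227
grip_force: 30.0
```

>>> drive_tool --commands '[{"slide":[0,0,-0.01],"turn":0},{"slide":[0,0,-0.04],"turn":0},{"slide":[0,0,-0.08],"turn":0},{"slide":[0,0,-0.12],"turn":0},{"slide":[0,0,-0.16],"turn":0}]'

```text
t: 5.55
tool_pos: [0.4893, -0.3161, 0.2518]
tool_rot: [-0.0, 0.785, 0.619, -0.0]
force: [-0.1, 1.1, -1.4]
width: 0.0229
grip_force: 30.0
```

>>> drive_tool --commands '[{"slide":[0,0,-0.05],"turn":-7},{"slide":[0,0,-0.1],"turn":-13.4},{"slide":[0,0,-0.13],"turn":-13.4},{"slide":[0,0,-0.13],"turn":-13.4}]'

```text
t: 6.05
tool_pos: [0.49, -0.3172, 0.3827]
tool_rot: [0.002, 0.708, 0.706, 0.001]
force: [-0.3, -0.3, -1.7]
width: 0.0228
grip_force: 30.0
```

```bash
python3 - <<'E'
from h import *
to_tool([.6575,-.007,.375],0);s=sense();print(s["t"],s["force"],s["width"],s["grip_force"],s["wrist_torque"])
E
```

```text
slide [0.3106 0.1668 0.0078] turn -0.12137824279854215 tcp [ 0.49   -0.3172  0.3827] yang -0.12137824279853801 q [-0.1683  0.3615  0.9575  1.4675 -0.2964  1.4611  0.7876] z [ 0.0034 -0.0016 -1.    ]
6.05 [-0.3006 -0.2784 -1.7233] 0.022765550628158302 29.962666556239128 [-0.1174  0.0052  0.0059]
```

>>> drive_tool --commands '[{"slide":[0.05,0.027,0],"turn":0},{"slide":[0.1,0.054,0],"turn":0},{"slide":[0.15,0.081,0],"turn":0},{"slide":[0.2,0.108,0],"turn":0},{"slide":[0.25,0.134,0],"turn":0}]'

```text
t: 6.68
tool_pos: [0.6243, -0.0645, 0.3791]
tool_rot: [-0.001, 0.708, 0.706, -0.001]
force: [0.8, -0.8, -1.0]
width: 0.0229
grip_force: 30.0
```

>>> drive_tool --commands '[{"slide":[0.035,0.019,0],"turn":0},{"slide":[0.061,0.033,0.03],"turn":0},{"slide":[0.061,0.033,0.06],"turn":0},{"slide":[0.061,0.033,0.075],"turn":0},{"slide":[0.061,0.033,0.075],"turn":0}]'

```text
t: 7.3
tool_pos: [0.6563, -0.006, 0.3044]
tool_rot: [-0.001, 0.708, 0.706, -0.001]
force: [-0.2, -0.4, -0.4]
width: 0.0228
grip_force: 30.0
```

```bash
python3 - <<'E'
from h import *
to_tool([.6575,-.007,.30],0);s=sense();print(s["t"],s["force"],s["wrist_torque"])
s=read_camera("scene")[:,:,::-1];t=read_camera("top")[:,:,::-1]
cv2.imwrite("pics/s2.png",s);cv2.imwrite("pics/t2.png",t)
r=lambda im,x,y,w,h:cv2.resize(im[y:y+h,x:x+w],(400,400),interpolation=cv2.INTER_CUBIC)
cv2.imwrite("pics/g2.png",np.hstack([r(t,265,130,80,80),r(s,190,130,80,80)]))
E
```

```text
slide [-0.001   0.0012  0.0044] turn -0.1712725721727253 tcp [ 0.6563 -0.006   0.3044] yang -0.17127257217272804 q [-0.5905  0.5397  0.8725  1.4136 -0.4118  1.38    0.2866] z [-0.0026 -0.0001 -1.    ]
7.3 [-0.1578 -0.4318 -0.3659] [-0.0348  0.0423 -0.0192]
```

View pics/g2.png

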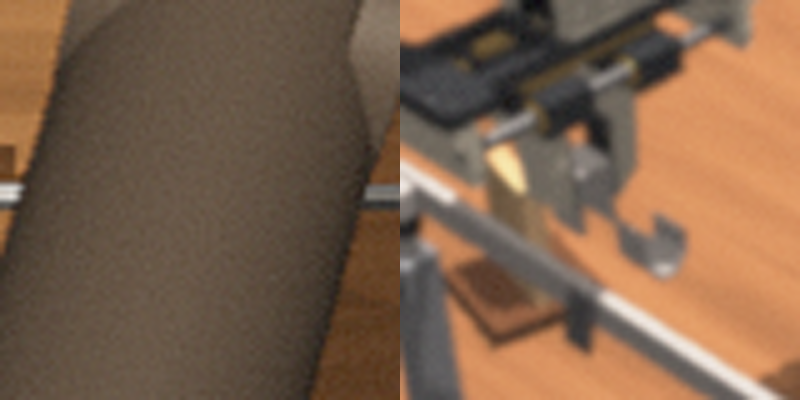

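```bash
python3 - <<'E'
from h import *
O=np.array([.6563,-.006,.3044+.0195])
for n,p in [("lip -y",(-.056,-.012,-.0615)),("lip +y",(-.056,.012,-.0615)),("lipin +y",(-.053,.012,-.0615)),("low +y",(-.042,.012,-.0855)),("low -y",(-.042,-.012,-.0855)),("crown+y+x",(.0115,.012,.003)),("crown+y-x",(-.0115,.012,.003)),("backleg bottom +y",(.0115,.012,-.032)),("bl -y",(.0115,-.012,-.032)),("barclip mid",(.0040,0,.2467-.3239))]:
    q=proj("scene",O+p);print(n,q,"crop",(q-[190,130]+.5)*5+[400,0])
# finger midpoints from top0->bias of top camera: use hook on rest (actual crown .4897+-.0015,-.3165,.113)
for X in ([.4897,-.3165,.113],[.4915,-.3167,.113]):print(proj("top",X),proj("scene",X))
E
```

```text
lip -y [240.9689 172.1386] crop [657.3443 213.193 ]
lip +y [247.0502 175.7221] crop [687.751  231.1104]
lipin +y [246.2034 176.2071] crop [683.517  233.5353]
low +y [243.7027 185.3782] crop [671.0133 279.391 ]
low -y [237.7001 181.706 ] crop [641.0006 261.0302]
crown+y+x [224.9368 165.8815] crop [577.1838 181.9076]
crown+y-x [232.0867 162.0571] crop [612.9333 162.7853]
backleg bottom +y [226.2814 177.5379] crop [583.9068 240.1893]
bl -y [220.1402 173.7462] crop [553.2011 221.2312]
barclip mid [227.1463 188.6653] crop [588.2317 295.8267]
[425.8189 244.9652] [210.123  160.2101]
[425.8652 244.2472] [209.6699 160.4014]
```

Tool and camera agree within a pixel: the predicted lip corners at (657,213) and (688,231) match those seen at (655,215) and (685,232). The bar top should be near z = 0.247. Descending now.

>>> drive_tool --commands '[{"slide":[-0.001,0.001,0],"turn":0},{"slide":[-0.001,0.001,0.02],"turn":0},{"slide":[-0.001,0.001,0.036],"turn":0},{"slide":[-0.001,0.001,0.046],"turn":0},{"slide":[-0.001,0.001,0.046],"turn":0}]' --newtons 60 --hand 0.012

```text
t: 8.02
tool_pos: [0.6579, -0.0065, 0.2591]
tool_rot: [-0.0, 0.708, 0.706, -0.0]
force: [0.1, 0.5, -2.2]
width: 0.0228
grip_force: 60.0
```

>>> drive_tool --commands '[{"slide":[0,0,0],"turn":0},{"slide":[0,0,0.003],"turn":0},{"slide":[0,0,0.006],"turn":0},{"slide":[0,0,0.008],"turn":0},{"slide":[0,0,0.008],"turn":0}]'

```text
t: 8.65
tool_pos: [0.6579, -0.0066, 0.2516]
tool_rot: [-0.0, 0.708, 0.706, -0.0]
force: [-2.4, -0.6, 0.8]
width: 0.0227
grip_force: 60.0
```

```bash
python3 - <<'E'
from h import *
to_tool([.657,-.007,.23],0);s=sense();print(s["t"],s["force"],s["wrist_torque"])
s=read_camera("scene")[:,:,::-1];cv2.imwrite("pics/s3.png",s)
cv2.imwrite("pics/g3.png",cv2.resize(s[140:220,180:280],(750,600),interpolation=cv2.INTER_CUBIC))
E
```

```text
slide [-0.0004 -0.0009  0.0216] turn -0.10890617653534207 tcp [ 0.6579 -0.0066  0.2516] yang -0.10890617653533984 q [-0.5835  0.5734  0.8507  1.4948 -0.4405  1.2741  0.3156] z [-0.0007  0.0001 -1.    ]
8.65 [-2.4479 -0.5647  0.7699] [-0.0736  0.624  -0.0303]
```

View pics/g3.png

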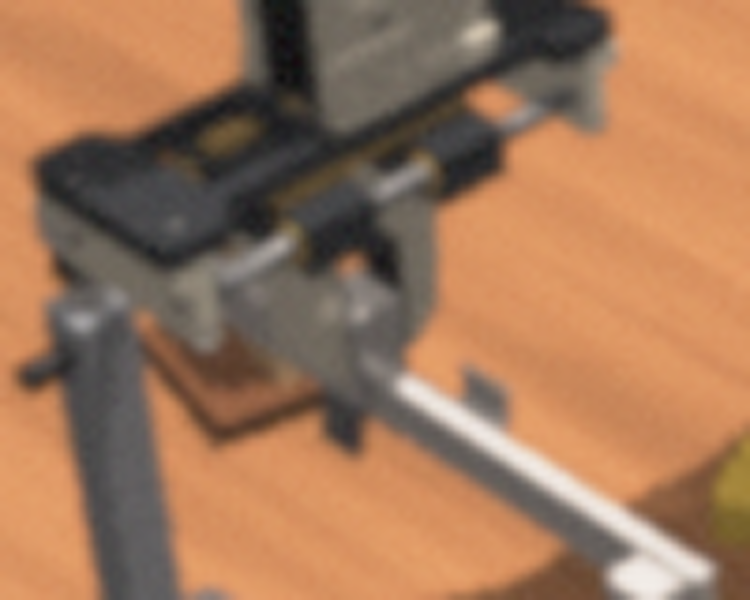

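The hook's legs now straddle the bar at the clip (crop ~(370,350)). There's a small sideways force, so I'll correct by 1 mm and press on.

>>> drive_tool --commands '[{"slide":[0,-0.001,0.002],"turn":0},{"slide":[0,-0.001,0.004],"turn":0},{"slide":[0,-0.001,0.006],"turn":0},{"slide":[0,-0.001,0.008],"turn":0},{"slide":[0,-0.001,0.008],"turn":0}]'

```text
t: 9.32
tool_pos: [0.6573, -0.0066, 0.2438]
tool_rot: [0.0, 0.708, 0.706, 0.0]
force: [-0.9, 0.4, 2.9]
width: 0.0225
grip_force: 60.0
```

>>> drive_tool --commands '[{"slide":[0,0,0.002],"turn":0},{"slide":[0,0,0.004],"turn":0},{"slide":[0,0,0.006],"turn":0},{"slide":[0,0,0.008],"turn":0},{"slide":[0,0,0.008],"turn":0}]'

```text
t: 9.95
tool_pos: [0.6573, -0.0066, 0.2356]
tool_rot: [0.0, 0.708, 0.706, 0.0]
force: [-1.0, -0.7, 2.7]
width: 0.0232
grip_force: 60.0
```

>>> drive_tool --commands '[{"slide":[0,0,0.002],"turn":0},{"slide":[0,0,0.004],"turn":0},{"slide":[0,0,0.004],"turn":0}]'

```text
t: 10.32
tool_pos: [0.6572, -0.0065, 0.2315]
tool_rot: [-0.0, 0.708, 0.706, -0.0]
force: [0.8, 0.0, 3.1]
width: 0.0225
grip_force: 60.0
```

>>> drive_tool --commands '[{"slide":[0,0,0.001],"turn":0},{"slide":[0,0,0.002],"turn":0},{"slide":[0,0,0.002],"turn":0}]'

```text
t: 10.7
tool_pos: [0.6571, -0.0066, 0.2296]
tool_rot: [-0.0, 0.708, 0.706, -0.0]
force: [-0.1, -0.7, 3.6]
width: 0.0225
grip_force: 60.0
```

>>> drive_tool --commands '[{"slide":[0,0,0.001],"turn":0},{"slide":[0,0,0.002],"turn":0},{"slide":[0,0,0.002],"turn":0}]'

```text
t: 11.08
tool_pos: [0.6572, -0.0066, 0.2278]
tool_rot: [0.0, 0.708, 0.706, 0.0]
force: [-0.7, 1.0, 4.5]
width: 0.0225
grip_force: 60.0
```

>>> drive_tool --commands '[{"slide":[0,0,0.001],"turn":0},{"slide":[0,0,0.001],"turn":0}]'

```text
t: 11.32
tool_pos: [0.6573, -0.0066, 0.2271]
tool_rot: [0.0, 0.708, 0.706, 0.0]
force: [-2.7, 0.0, 7.6]
width: 0.023
grip_force: 60.0
```

>>> drive_tool --commands '[{"slide":[0,0,0.001],"turn":0},{"slide":[0,0,0.001],"turn":0}]'

```text
t: 11.58
tool_pos: [0.6572, -0.0066, 0.2265]
tool_rot: [0.0, 0.708, 0.706, 0.0]
force: [-2.8, 1.1, 11.0]
width: 0.0223
grip_force: 60.0
```

>>> drive_tool --commands '[{"slide":[0,0,0.001],"turn":0},{"slide":[0,0,0.001],"turn":0}]'

```text
t: 11.82
tool_pos: [0.6573, -0.0066, 0.2258]
tool_rot: [0.0, 0.708, 0.706, 0.0]
force: [-3.1, 1.3, 13.0]
width: 0.0224
grip_force: 60.0
```

>>> drive_tool --commands '[{"slide":[0,0,0.001],"turn":0},{"slide":[0,0,0.001],"turn":0}]'

```text
t: 12.08
tool_pos: [0.6573, -0.0066, 0.2251]
tool_rot: [0.0, 0.708, 0.707, 0.001]
force: [-4.7, 1.7, 15.3]
width: 0.0223
grip_force: 60.0
```

>>> drive_tool --commands '[{"slide":[0,0,0.001],"turn":0},{"slide":[0,0,0.001],"turn":0},{"slide":[0,0,0.001],"turn":0}]'

```text
t: 12.45
tool_pos: [0.6573, -0.0066, 0.2245]
tool_rot: [0.0, 0.708, 0.706, 0.001]
force: [-5.4, 1.1, 18.6]
width: 0.023
grip_force: 60.0
```

>>> drive_tool --commands '[{"slide":[0,0,0],"turn":0},{"slide":[0,0,0],"turn":0},{"slide":[0,0,0],"turn":0}]'

```text
t: 12.82
tool_pos: [0.6573, -0.0066, 0.2245]
tool_rot: [0.0, 0.708, 0.707, 0.001]
force: [-5.9, 0.7, 17.7]
width: 0.0228
grip_force: 60.0
```

>>> drive_tool --commands '[{"slide":[0,0,-0.0015],"turn":0},{"slide":[0,0,-0.003],"turn":0},{"slide":[0,0,-0.0045],"turn":0},{"slide":[0,0,-0.0045],"turn":0}]'

```text
t: 13.32
tool_pos: [0.6572, -0.0066, 0.2276]
tool_rot: [0.0, 0.708, 0.706, 0.0]
force: [-1.0, -0.0, 5.3]
width: 0.0225
grip_force: 60.0
```

>>> drive_tool --commands '[{"slide":[0,0,0],"turn":0},{"slide":[0,0,0],"turn":0},{"slide":[0,0,0],"turn":0},{"slide":[0,0,0],"turn":0}]' --hand 0.06 --newtons 20

```text
t: 13.82
tool_pos: [0.6571, -0.0066, 0.227]
tool_rot: [-0.0, 0.708, 0.706, -0.0]
force: [-1.1, -0.3, -0.8]
width: 0.0571
grip_force: 0.0
```

>>> drive_tool --commands '[{"slide":[0,0,-0.03],"turn":0},{"slide":[0,0,-0.08],"turn":0},{"slide":[0,0,-0.13],"turn":0},{"slide":[0,0,-0.15],"turn":0}]'

```text
t: 14.32
tool_pos: [0.6579, -0.0073, 0.3805]
tool_rot: [0.002, 0.708, 0.706, 0.001]
force: [-0.3, 0.1, 0.4]
width: 0.0602
grip_force: 0.0
```

```bash
python3 - <<'E'
from h import *
t=cv2.imread("pics/top0.png");s=cv2.imread("pics/scene0.png")
# pan: rim rectangle at z=.038 in top; mask box gives outer rim incl. visible outer wall; refine using bail too
hs=cv2.cvtColor(t,cv2.COLOR_BGR2HSV)
print("V",hs[206:286:4,150:198,2])
# bail bar ends from crop: top crop scale4 origin(130,200), scene crop scale5 origin(320,245)
a1=np.array([508,168])-[400,0];a2=np.array([610,184])-[400,0]
b1=np.array([588,348])-[400,300];b2=np.array([662,408])-[400,300]
ta1,ta2=a1/4+[130,200]-.5,a2/4+[130,200]-.5;sb1,sb2=b1/5+[320,245]-.5,b2/5+[320,245]-.5
for a,b in((ta1,sb2),(ta1,sb1),(ta2,sb1),(ta2,sb2)):print(a,b,tri(a,b))
print([onz("top",p,.038) for p in ((151.94,273.04),(161.6,211.8),(189.3,216.15),(179.6,277.4))])
E
```

```text
V [[162 162 160 161 157 160 161 158 160 159 160 159 159 161 161 162 162 159
  161 161 160 164 162 161 165 162 162 162 165 163 163 161 165 162 163 164
  159 162 163 162 162 165 160 165 162 164 164 164]
 [165 161 158 159 158 160 159 159 157 156 159 157 152 153 148 151 149 148
  147 146 144 142 146 146 145 146 144 146 147 143 144 144 146 148 145 141
  143 146 149 146 145 145 144 145 144 145 143 144]
 [151 148 147 149 149 147 150 150 148 149 150 151 148 149 149 147 175 183
  182 186 174 147 129 121 112 105 101  93  84  86  80  78  86  87  89  86
   90  91  92 133 146 149 145 145 145 147 144 143]
 [146 147 144 146 148 147 145 149 146 144 146 146 147 146 143 159 186 143
   74  95 112 121 187 201 200 199 197 182 167 169 156 137 129 117 117 119
  187 152  84  74  83  95 137 149 147 149 151 148]
 [157 154 155 158 155 155 156 158 155 155 154 154 158 154 161 190 157  84
   75 110 113 137 187 200 195 195 196 195 195 195 197 193 193 197 198 200
  181 120  71  78  80  94 149 158 158 157 156 158]
 [144 146 144 144 143 146 145 149 147 148 146 144 144 144 173 158 100  79
  156 139 136 184 198 198 196
[... 2696 characters left out ...]
  79  83  82  83  87  83  83  84  81  84  81  83  83  81  82
   84  80  85  81  85  82  80  84  83  85  81  83  82  85  86  87  83  81
   91  81  84  84  83  80  80  82  84  82  85  85]]
[156.5 241.5] [371.9 266.1] (array([0.5033, 0.3564, 0.1014]), np.float64(0.0022168073723063137))
[156.5 241.5] [357.1 254.1] (array([0.511 , 0.3344, 0.1352]), np.float64(0.03840707969045483))
[182.  245.5] [357.1 254.1] (array([0.4912, 0.2973, 0.094 ]), np.float64(0.005995034142165881))
[182.  245.5] [371.9 266.1] (array([0.4836, 0.3196, 0.0605]), np.float64(0.045230575588443))
[array([0.4263, 0.3805, 0.038 ]), array([0.587 , 0.3597, 0.038 ]), array([0.5751, 0.2865, 0.038 ]), array([0.4146, 0.3087, 0.038 ])]
```

```bash
python3 - <<'E'
from h import *
c=onz("top",(171.8,244.7),.038);A=onz("top",(175.5,222),.038);B=onz("top",(169.6,258),.038);d=A-B;a=np.arctan2(d[1],d[0])
print("pan c",c,"ang",np.degrees(a), "widthcheck",onz("top",(164,222),.038),onz("top",(187,222),.038))
print("bailc top z.1",onz("top",((156.5+182)/2,243.5),.1))
u=np.array([np.cos(a),np.sin(a)])
g=c[:2]-.068*u;print("grip",g);to_tool([*g,.12],np.degrees(a)+90)
im=read_camera("top")[:,:,::-1];s=read_camera("scene")[:,:,::-1]
cv2.imwrite("pics/t4.png",im);cv2.imwrite("pics/s4.png",s)
r=lambda im,x,y,w,h:cv2.resize(im[y:y+h,x:x+w],(400,400),interpolation=cv2.INTER_CUBIC)
cv2.imwrite("pics/g4.png",np.hstack([r(s,190,140,80,80),r(s,140,120,160,160)]))
E
```

```text
pan c [0.4998 0.3308 0.038 ] ang -7.967658328953381 widthcheck [0.5598 0.3527 0.038 ] [0.5596 0.2923 0.038 ]
bailc top z.1 [0.4976 0.3257 0.1   ]
grip [0.4324 0.3403]
slide [ 0.3471 -0.2272  0.2595] turn -82.14891534387193 tcp [ 0.6579 -0.0073  0.3805] yang -0.11657367282531195 q [-0.5793  0.5088  0.8931  1.2708 -0.3903  1.5331  0.2587] z [ 0.004  -0.0003 -1.    ]
```

View pics/g4.png

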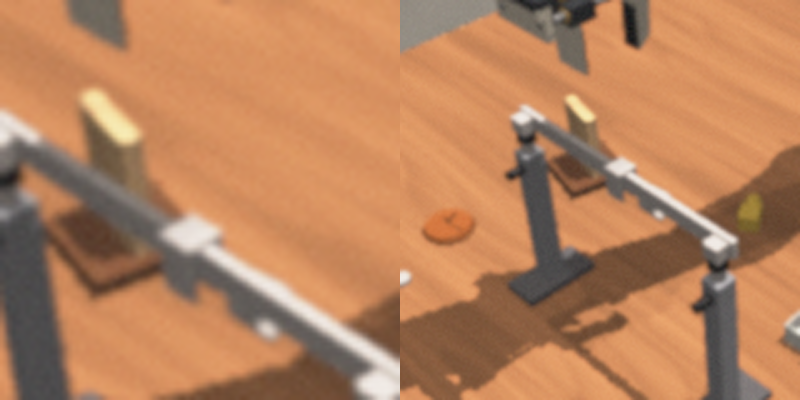

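The hook is seated: its crown lies flat on the bar at crop (190,235) and the curl shows below at (268,325). Next is the tray.

>>> drive_tool --commands '[{"slide":[0.05,-0.033,0],"turn":0},{"slide":[0.1,-0.066,0],"turn":0},{"slide":[0.15,-0.098,0],"turn":0},{"slide":[0.2,-0.131,0],"turn":0},{"slide":[0.25,-0.164,0],"turn":0}]' --hand 0.09

```text
t: 15.05
tool_pos: [0.4917, 0.2453, 0.3758]
tool_rot: [-0.0, 0.708, 0.707, -0.001]
force: [-0.4, 0.5, 0.5]
width: 0.0899
grip_force: 0.0
```

>>> drive_tool --commands '[{"slide":[0.05,-0.033,0],"turn":-10},{"slide":[0.097,-0.063,0],"turn":-20},{"slide":[0.097,-0.063,0.02],"turn":-30},{"slide":[0.097,-0.063,0.05],"turn":-40},{"slide":[0.097,-0.063,0.08],"turn":-50}]'

```text
t: 15.68
tool_pos: [0.4299, 0.3407, 0.295]
tool_rot: [-0.0, 0.34, 0.941, -0.001]
force: [0.7, 0.0, 0.1]
width: 0.0901
grip_force: 0.0
```

>>> drive_tool --commands '[{"slide":[0,0,0.04],"turn":-10},{"slide":[0,0,0.08],"turn":-20},{"slide":[0,0,0.12],"turn":-30},{"slide":[0,0,0.14],"turn":-32},{"slide":[0,0,0.14],"turn":-32}]'

```text
t: 16.3
tool_pos: [0.4292, 0.3395, 0.1549]
tool_rot: [-0.002, 0.071, 0.997, -0.002]
force: [0.7, 0.1, 0.6]
width: 0.0901
grip_force: 0.0
```

```bash
python3 - <<'E'
from h import *
to_tool([.432,.338,.008],82);print(sense()["t"])
s=read_camera("scene")[:,:,::-1];t=read_camera("top")[:,:,::-1]
r=lambda im,x,y,w,h:cv2.resize(im[y:y+h,x:x+w],(400,400),interpolation=cv2.INTER_CUBIC)
cv2.imwrite("pics/g5.png",np.hstack([r(t,120,190,110,110),r(s,300,220,110,110)]))
E
```

```text
slide [-0.0034 -0.0005  0.1469] turn -0.1327651830034995 tcp [0.4292 0.3395 0.1549] yang 81.8672348169965 q [-1.1469  0.4112  0.5162  1.8808 -0.2499  0.9185  0.9164] z [-0.0033 -0.0035 -1.    ]
16.3
```

View pics/g5.png

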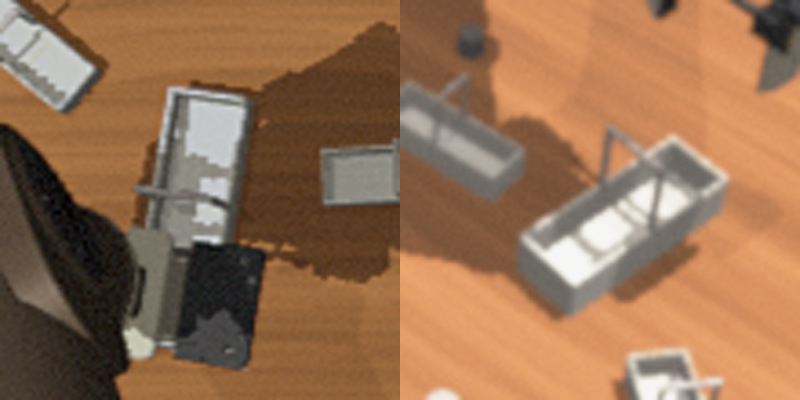

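The gripper is aligned over the tray's front end (top crop ~(200,290)). Descending to grip it.

>>> drive_tool --commands '[{"slide":[-0.003,0,0.05],"turn":0},{"slide":[-0.003,0,0.1],"turn":0},{"slide":[-0.003,0,0.13],"turn":0},{"slide":[-0.003,0,0.146],"turn":0},{"slide":[-0.003,0,0.146],"turn":0}]'

```text
t: 17.02
tool_pos: [0.4339, 0.3405, 0.0113]
tool_rot: [-0.0, 0.071, 0.997, -0.0]
force: [-0.3, -0.5, 0.1]
width: 0.0898
grip_force: 0.0
```

>>> drive_tool --commands '[{"slide":[0,0,0],"turn":0},{"slide":[0,0,0],"turn":0},{"slide":[0,0,0],"turn":0},{"slide":[0,0,0],"turn":0},{"slide":[0,0,0],"turn":0}]' --hand 0.045 --newtons 40

```text
t: 17.65
tool_pos: [0.4338, 0.3405, 0.0116]
tool_rot: [0.0, 0.071, 0.998, 0.0]
force: [-0.9, -0.7, 6.3]
width: 0.0558
grip_force: 39.9
```

>>> drive_tool --commands '[{"slide":[0,0,0],"turn":0},{"slide":[0,0,0],"turn":0}]'

```text
t: 17.9
tool_pos: [0.4338, 0.3405, 0.0116]
tool_rot: [0.0, 0.071, 0.998, 0.0]
force: [-1.2, -0.3, 6.3]
width: 0.056
grip_force: 39.9
```

>>> drive_tool --commands '[{"slide":[0,0,0],"turn":0},{"slide":[0,0,-0.01],"turn":0},{"slide":[0,0,-0.03],"turn":0},{"slide":[0,0,-0.05],"turn":0},{"slide":[0,0,-0.05],"turn":0}]' --newtons 60

```text
t: 18.52
tool_pos: [0.4346, 0.3411, 0.0626]
tool_rot: [0.001, 0.071, 0.998, 0.001]
force: [0.4, -0.1, -1.9]
width: 0.0557
grip_force: 59.9
```

```bash
python3 - <<'E'
from h import *
to_tool([.547,-.0066,.15],90);s=sense();print(s["t"],s["force"],s["wrist_torque"],s["width"])
s=read_camera("scene")[:,:,::-1];t=read_camera("top")[:,:,::-1]
cv2.imwrite("pics/s6.png",s);cv2.imwrite("pics/t6.png",t)
r=lambda im,x,y,w,h:cv2.resize(im[y:y+h,x:x+w],(400,400),interpolation=cv2.INTER_CUBIC)
cv2.imwrite("pics/g6.png",np.hstack([r(t,130,190,80,80),r(s,315,205,100,100)]))
E
```

```text
slide [-0.1604 -0.3281 -0.0878] turn -8.100350150485127 tcp [0.4346 0.3411 0.0626] yang 81.89964984951487 q [-1.0843  0.5398  0.4511  1.9556 -0.3476  0.719   1.0044] z [ 0.002  0.002 -1.   ]
18.525 [ 0.4049 -0.0686 -1.9479] [ 0.0634  0.0577 -0.0488] 0.05567792276938424
```

View pics/g6.png

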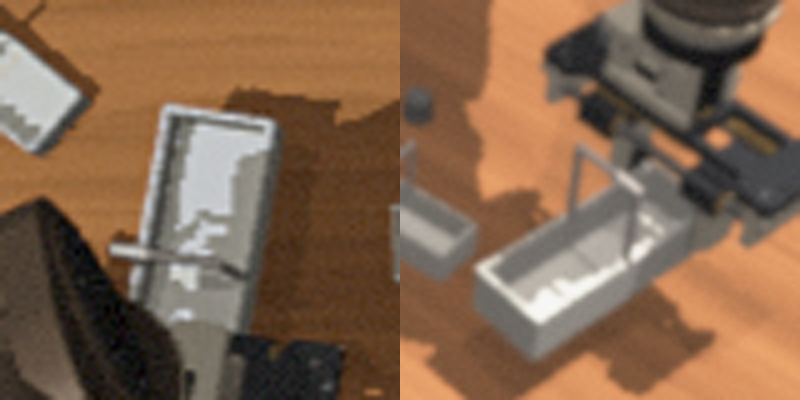

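The tray is held and lifted. The bail spans top crop (110,248)–(245,275) and scene crop (580,150)–(645,192). I've used all ten pictures, so from here I work from numbers only.

```bash
python3 - <<'E'
from h import *
P=lambda c,o,k:np.array(c)/k+o-.5
tl,tr=P((110,248),[130,190],5),P((245,275),[130,190],5)
sl,sr=P((645-400,192),[315,205],4),P((580-400,150),[315,205],4)
L=tri(tl,sl);R=tri(tr,sr);print(L,R,(L[0]+R[0])/2)
T=np.array([.4346,.3411,.0626]);a=np.radians(-8.1);u=np.array([np.cos(a),np.sin(a),0]);d=(L[0]+R[0])/2-T;print("bail rel: along",d@u,"across",d@[-u[1],u[0],0],"up",d[2])
# far-end rim corners (floor-level sag): scene crop near corners
c1,c2=P((475-400,268),[315,205],4),P((535-400,325),[315,205],4)
t1,t2=P((165,105),[130,190],5),P((280,122),[130,190],5)
for a_,b in((t1,c2),(t2,c1)):
    X,e=tri(a_,b);print("far rim",X,e,"along",(X-T)@u,"up",X[2]-T[2])
E
```

```text
(array([0.5037, 0.3587, 0.1526]), np.float64(0.0007169757162800559)) (array([0.4901, 0.2985, 0.1384]), np.float64(0.006110921389346069)) [0.4969 0.3286 0.1455]
bail rel: along 0.06344345820200041 across -0.003620740621877564 up 0.08291601490731516
far rim [0.5844 0.3458 0.0866] 0.0038825348262758737 along 0.14759202413535524 up 0.023975764550804732
far rim [0.5744 0.2886 0.0866] 0.0005686668955247894 along 0.14582718265227093 up 0.023955862913745726
```

>>> drive_tool --commands '[{"slide":[0,0,-0.02],"turn":-2},{"slide":[0,0,-0.04],"turn":-4},{"slide":[0,0,-0.055],"turn":-6},{"slide":[0,0,-0.067],"turn":-8.1},{"slide":[0,0,-0.067],"turn":-8.1}]'

```text
t: 19.25
tool_pos: [0.4341, 0.3406, 0.1287]
tool_rot: [0.0, -0.0, 1.0, 0.0]
force: [-0.3, -0.0, -2.7]
width: 0.0558
grip_force: 59.9
```

>>> drive_tool --commands '[{"slide":[0,-0.02,0],"turn":0},{"slide":[0,-0.06,0],"turn":0},{"slide":[0,-0.1,0],"turn":0},{"slide":[0,-0.14,0],"turn":0},{"slide":[0,-0.18,0],"turn":0}]'

```text
t: 19.88
tool_pos: [0.4328, 0.1576, 0.1277]
tool_rot: [-0.001, 0.001, 1.0, -0.0]
force: [0.7, -0.2, -1.0]
width: 0.0555
grip_force: 59.9
```

>>> drive_tool --commands '[{"slide":[0,-0.04,0],"turn":0},{"slide":[0,-0.08,0],"turn":0},{"slide":[0,-0.12,0],"turn":0},{"slide":[0,-0.15,0],"turn":0},{"slide":[0,-0.167,0],"turn":0}]'

```text
t: 20.5
tool_pos: [0.4322, -0.0095, 0.1277]
tool_rot: [-0.001, 0.002, 1.0, -0.0]
force: [0.4, -0.6, -1.9]
width: 0.0557
grip_force: 59.9
```

>>> drive_tool --commands '[{"slide":[0,0,0.01],"turn":0},{"slide":[0,0,0.018],"turn":0},{"slide":[0,0,0.018],"turn":0}]'

```text
t: 20.88
tool_pos: [0.4328, -0.006, 0.1092]
tool_rot: [-0.001, -0.0, 1.0, -0.0]
force: [0.4, -0.8, -0.5]
width: 0.0558
grip_force: 59.9
```

```bash
python3 - <<'E'
from h import *
to_tool([.549,-.0066,.111],90);s=sense();print(s["t"],s["force"],s["wrist_torque"],s["width"])
sc=read_camera("scene")[:,:,::-1];t=read_camera("top")[:,:,::-1]
cv2.imwrite("pics/s7.png",sc);cv2.imwrite("pics/t7.png",t)
T=np.array(s["tool_pos"])
# predicted tray features
for n,p in [("bail+y",(.066,.028,.087)),("bail-y",(.066,-.028,.087)),("farrim+y",(.1467,.028,.024)),("farrim-y",(.1467,-.028,.024))]:
    print(n,proj("top",T+p),proj("scene",T+p))
a=proj("top",T+[.1467,0,.024]).astype(int);g=t.max(2)
print("top far rim cols",a[0],"rows",a[1]-8,g[a[1]-8:a[1]+8,a[0]-4:a[0]+5:4].T)
b=proj("top",T+[.066,0,.087]).astype(int);print("bail rows from",b[1]-8,g[b[1]-8:b[1]+9,b[0]-6:b[0]+7:3].T)
E
```

```text
slide [-0.1162 -0.0007 -0.0021] turn 0.05420008715162794 tcp [ 0.4328 -0.006   0.1092] yang 90.05420008715163 q [-0.5492  0.3043  0.5467  2.1941 -0.2431  0.7023  1.736 ] z [-0.0022 -0.0004 -1.    ]
20.875 [ 0.408  -0.7861 -0.4659] [-0.0056  0.1419  0.0163] 0.05584728191217086
bail+y [292.0827 238.8607] [278.8123 181.8524]
bail-y [316.0191 238.7477] [265.0508 174.0572]
farrim+y [290.7197 208.7483] [259.1875 212.2011]
farrim-y [313.2999 208.671 ] [245.8664 203.6174]
top far rim cols 302 rows 200 [[164 172 173 169 163 128 124 124 155 210 102 112 203 199 200 199]
 [167 172 173 134 103  97  95  99 141 211 104 100 185 201 201 199]
 [154 165 163  95  85  83  81  84 137 211 107 100 178 204 201 199]]
bail rows from 230 [[129  42  40  57  61  66  66  73  68  70  68  71  70  69  74  66  68]
 [194  86  52  83  49  57  61  58  57  51  44  44  44  42  51  47  54]
 [198 148 147 173  65  34  58  64  70  69  77  73  84  80  86  88  87]
 [164 146 155 209  92  40  53  62  63  67  78  75  79  87  81  83  89]
 [170 146 152 154 125  47  50  61  65  69  68  74  81  81  82  89  84]]
```

>>> drive_tool --commands '[{"slide":[-0.02,-0.001,-0.003],"turn":0},{"slide":[-0.04,-0.001,-0.003],"turn":0},{"slide":[-0.06,-0.001,-0.003],"turn":0},{"slide":[-0.075,-0.001,-0.003],"turn":0},{"slide":[-0.075,-0.001,-0.003],"turn":0}]'

```text
t: 21.6
tool_pos: [0.5096, -0.0075, 0.1132]
tool_rot: [0.0, -0.0, 1.0, -0.0]
force: [-0.7, -0.1, -1.0]
width: 0.0559
grip_force: 59.9
```

>>> drive_tool --commands '[{"slide":[-0.01,0,0],"turn":0},{"slide":[-0.02,0,0],"turn":0},{"slide":[-0.03,0,0],"turn":0},{"slide":[-0.041,0,0],"turn":0},{"slide":[-0.041,0,0],"turn":0}]'

```text
t: 22.22
tool_pos: [0.5507, -0.0077, 0.1132]
tool_rot: [0.0, 0.0, 1.0, -0.0]
force: [0.1, 0.0, -2.6]
width: 0.0556
grip_force: 59.9
```

```bash
python3 - <<'E'
from h import *
to_tool([.549,-.0066,.0805],90);s=sense();print(s["t"],s["force"],s["wrist_torque"],s["width"])
sc=read_camera("scene")[:,:,::-1];cv2.imwrite("pics/s8.png",sc)
T=np.array(s["tool_pos"]);O=np.array([.6572,-.0066,.247])
for n,p in [("bail+y",(.066,.028,.087)),("bail-y",(.066,-.028,.087)),("farrim+y",(.1467,.028,.024)),("farrim-y",(.1467,-.028,.024))]:print(n,proj("scene",T+p))
for n,p in [("lip+y",(-.056,.012,-.0615)),("lip-y",(-.056,-.012,-.0615)),("low+y",(-.042,.012,-.0855))]:print(n,proj("scene",O+p))
c=proj("scene",T+[.066,.028,.087]).astype(int);g=sc.max(2);print(c);print(g[c[1]-10:c[1]+14,c[0]-12:c[0]+12])
E
```

```text
slide [0.0017 0.0011 0.0327] turn -0.0041185034041433255 tcp [ 0.5507 -0.0077  0.1132] yang 89.99588149659586 q [-0.4592  0.4722  0.5201  1.9197 -0.3113  0.8287  1.7972] z [ 0.0005 -0.0003 -1.    ]
22.225 [ 0.1015  0.0105 -2.6036] [0.0353 0.1204 0.0374] 0.05563229228673724
bail+y [247.5676 199.4027]
bail-y [233.8496 190.7032]
farrim+y [226.6704 231.5957]
farrim-y [213.4517 222.0104]
lip+y [248.4287 198.6874]
lip-y [242.5816 194.9935]
low+y [245.2105 207.799 ]
[247 199]
[[216 223 223 219 204 179 145 116 120 139 139 109  83  75  73  80  92 100
  110 127 155 170 156 134]
 [225 224 225 224 223 218 204 184 183 194 184 144 104  86  76  71  77  87
   95 112 152 182 186 176]
 [235 232 226 223 223 224 223 220 219 220 203 159 121 102  93  85  74  80
   85  99 134 173 187 189]
 [235 237 233 228 225 223 224 226 227 224 211 164 122 112 103  88  72  68
   76  81 108 137 159 164]
 [214 228 236 235 233 225 221 223 225 225 216 173 127 111  99  79  59  47
   54  69  81 100 116 117]
 [152 187 221 234 237 234 230 222 221 221 216 184 135 112  97  73  44  39
   35  47  70  85  86  81]
 [107 132 168 209 22
[... 1098 characters left out ...]
34 159 169 145 119 134 169 196 192 154 113 103 100  99 101 101 108
  128 164 202 223 234 231]
 [147 124 139 144 130 116 116 136 156 156 136 113 108 106 103 100  97 100
  102 114 142 178 217 232]
 [142 116 116 120 116 111 111 115 123 125 118 109 112 113 105 103 103 103
   98 102 105 127 160 198]
 [129 111 110 110 111 112 113 112 113 112 108 106 113 119 118 116 117 105
  103  99  98 104 114 138]
 [116 107 103 112 110 112 111 113 114 110 108 110 116 124 132 140 135 126
  114 104 100  97 101 106]
 [112 109 108 110 113 111 111 112 115 114 114 113 115 129 141 149 150 142
  130 117 106 100 101 101]
 [114 109 109 110 112 111 115 111 117 125 138 132 119 131 145 154 155 151
  147 132 116 101 100  96]]
```

>>> drive_tool --commands '[{"slide":[0.001,0.001,0.005],"turn":0},{"slide":[0.001,0.001,0.01],"turn":0},{"slide":[0.001,0.001,0.014],"turn":0},{"slide":[0.001,0.001,0.014],"turn":0}]'

```text
t: 22.78
tool_pos: [0.5484, -0.0066, 0.0988]
tool_rot: [-0.0, 0.0, 1.0, -0.0]
force: [-0.2, 0.2, -1.2]
width: 0.0559
grip_force: 59.9
```

>>> drive_tool --commands '[{"slide":[0,0,0.004],"turn":0},{"slide":[0,0,0.008],"turn":0},{"slide":[0,0,0.012],"turn":0},{"slide":[0,0,0.012],"turn":0}]'

```text
t: 23.28
tool_pos: [0.5485, -0.0066, 0.0868]
tool_rot: [-0.0, 0.0, 1.0, -0.0]
force: [-0.6, -0.4, -1.6]
width: 0.0558
grip_force: 59.9
```

>>> drive_tool --commands '[{"slide":[0,0,0.0015],"turn":0},{"slide":[0,0,0.003],"turn":0},{"slide":[0,0,0.003],"turn":0}]'

```text
t: 23.65
tool_pos: [0.5487, -0.0066, 0.0842]
tool_rot: [-0.0, 0.0, 1.0, 0.0]
force: [-0.7, 0.4, -2.0]
width: 0.0557
grip_force: 59.9
```

>>> drive_tool --commands '[{"slide":[0,0,0.0015],"turn":0},{"slide":[0,0,0.002],"turn":0},{"slide":[0,0,0.002],"turn":0}]'

```text
t: 24.02
tool_pos: [0.5487, -0.0066, 0.0822]
tool_rot: [-0.0, 0.0, 1.0, 0.0]
force: [0.2, -0.3, -1.7]
width: 0.0555
grip_force: 59.9
```

>>> drive_tool --commands '[{"slide":[0,0,0.001],"turn":0},{"slide":[0,0,0.002],"turn":0},{"slide":[0,0,0.002],"turn":0}]'

```text
t: 24.4
tool_pos: [0.5491, -0.0066, 0.0803]
tool_rot: [0.0, 0.0, 1.0, -0.0]
force: [-0.3, 0.2, -1.4]
width: 0.0554
grip_force: 59.9
```

>>> drive_tool --commands '[{"slide":[0,0,0.001],"turn":0},{"slide":[0,0,0.0015],"turn":0},{"slide":[0,0,0.0015],"turn":0}]'

```text
t: 24.78
tool_pos: [0.5495, -0.0066, 0.0791]
tool_rot: [0.001, 0.0, 1.0, 0.0]
force: [2.1, 0.0, 2.8]
width: 0.0557
grip_force: 59.9
```

>>> drive_tool --commands '[{"slide":[-0.001,0,-0.001],"turn":0},{"slide":[-0.002,0,-0.001],"turn":0},{"slide":[-0.002,0,-0.001],"turn":0}]'

```text
t: 25.15
tool_pos: [0.5504, -0.0066, 0.0795]
tool_rot: [-0.0, 0.0, 1.0, -0.0]
force: [0.1, 0.0, 0.8]
width: 0.0555
grip_force: 59.9
```

```bash
python3 - <<'E'
from h import *
s=sense();print(s["t"],s["force"],s["wrist_torque"])
E
```

```text
25.15 [0.0549 0.0312 0.7741] [ 0.0211 -0.1172  0.0016]
```

>>> drive_tool --commands '[{"slide":[0,0,0],"turn":0},{"slide":[0,0,0],"turn":0},{"slide":[0,0,0],"turn":0},{"slide":[0,0,0],"turn":0},{"slide":[0,0,0],"turn":0}]' --hand 0.09 --newtons 10

```text
t: 25.78
tool_pos: [0.5507, -0.0066, 0.0797]
tool_rot: [-0.0, 0.0, 1.0, 0.0]
force: [0.4, 0.2, -0.9]
width: 0.0898
grip_force: 0.0
```

>>> drive_tool --commands '[{"slide":[0,0,0],"turn":0},{"slide":[0,0,0],"turn":0}]'

```text
t: 26.02
tool_pos: [0.5508, -0.0066, 0.0797]
tool_rot: [0.0, 0.0, 1.0, 0.0]
force: [0.7, 0.5, -0.1]
width: 0.0902
grip_force: 0.0
```

```bash
python3 - <<'E'
from h import *
s=sense();print(s["t"],s["force"],s["wrist_torque"],s["width"])
sc=read_camera("scene")[:,:,::-1];t=read_camera("top")[:,:,::-1];cv2.imwrite("pics/s9.png",sc);cv2.imwrite("pics/t9.png",t)
a=cv2.imread("pics/s8.png")
# tray rim far-end location, hanging
T=np.array([.6155,-.0066,.1675])
for y in(.028,-.028):print(proj("scene",T+[.08,y,-.062]),proj("top",T+[.08,y,-.062]))
p=proj("top",T+[.08,0,-.062]).astype(int);g=t.max(2);print(p[1]-12,g[p[1]-12:p[1]+12,p[0]-8:p[0]+9:4].T)
c=proj("scene",T+[.08,.028,-.062]).astype(int);print(c);print(sc.max(2)[c[1]-10:c[1]+12:1,c[0]-16:c[0]+8:2])
E
```

```text
26.025 [ 0.6809  0.4593 -0.0576] [ 0.0556 -0.0088 -0.082 ] 0.09021344204782467
[228.5657 239.9878] [290.1121 165.5826]
[215.5254 230.3494] [311.9549 165.5484]
153 [[162 159 159 166 165 164 168 172 171 176 174 165 130  99 196 180 154  83
   63  76  86  79  76  81]
 [168 159 157 163 165 163 164 171 172 175 171 143 184 108 196 104  49  65
   69  72  80  75  80  77]
 [171 169 157 158 167 158 164 171 172 173 182 201 202 200 204 204 105  44
   54  72  76  73  71  83]
 [170 170 167 163 163 158 163 169 170 174 181 200 200 200 199 201 202 204
  205 122  50  61  68  74]
 [172 166 165 171 164 159 163 170 165 171 183 199 204 198 170 161 139 140
  141 143 104  58  60  68]]
[228 239]
[[ 66 102 139 148 129 118 114 113 110 112 116 136]
 [ 90 130 156 136 118 117 117 112 110 113 129 151]
 [105 135 155 125 114 117 113 112 112 123 146 155]
 [120 125 149 131 116 115 114 111 123 145 157 160]
 [130 121 138 145 120 118 113 125 142 158 162 168]
 [133 124 123 151 143 118 122 152 163 164 191 195]
 [133 127 114 138 165 142 144 195 203 199 236 232]
 [129 128 114 122 160 182 193 238 240 239 244 229]
 [126 126 110 108 138 192 233 245 245 244 238 189]
 [129 125 112 108 116 163 234 245 244 230 202 154]
 [129 129 114 111 109 128 201 235 231 173 155 144]
 [131 129 115 109 110 112 143 208 185 127 141 145]
 [134 131 122 111 109 112 117 159 140 118 142 146]
 [134 136 128 116 109 107 114 124 119 116 142 145]
 [136 136 133 123 116 109 110 113 113 121 142 146]
 [133 136 138 132 119 110 113 110 116 124 143 144]
 [135 132 136 136 128 111 111 112 116 129 144 143]
 [132 134 136 134 137 123 112 111 111 130 144 137]
 [132 133 135 136 135 131 121 113 111 128 136 129]
 [130 130 134 133 134 134 125 112 112 125 129 118]
 [129 128 132 134 137 134 126 113 114 119 115 119]
 [129 130 127 136 135 127 120 115 112 108 111 118]]
```

>>> drive_tool --commands '[{"slide":[0.01,0,0],"turn":0},{"slide":[0.03,0,0],"turn":0},{"slide":[0.06,0,0],"turn":0},{"slide":[0.1,0,0],"turn":0},{"slide":[0.13,0,-0.01],"turn":0}]'

```text
t: 26.75
tool_pos: [0.4177, -0.0067, 0.0892]
tool_rot: [-0.001, 0.0, 1.0, 0.0]
force: [0.6, 0.6, -0.3]
width: 0.0905
grip_force: 0.0
```

>>> drive_tool --commands '[{"slide":[0,0.02,-0.04],"turn":0},{"slide":[0,0.07,-0.08],"turn":0},{"slide":[0,0.12,-0.1],"turn":0},{"slide":[0,0.17,-0.1],"turn":0},{"slide":[0,0.22,-0.1],"turn":0}]'

```text
t: 27.38
tool_pos: [0.4201, 0.2149, 0.1902]
tool_rot: [0.0, -0.0, 1.0, 0.001]
force: [1.1, -0.2, -1.0]
width: 0.0901
grip_force: 0.0
```

>>> drive_tool --commands '[{"slide":[0,0,0],"turn":0},{"slide":[0,0,0],"turn":0},{"slide":[0,0,0],"turn":0},{"slide":[0,0,0],"turn":0},{"slide":[0,0,0],"turn":0}]'

```text
t: 28.0
tool_pos: [0.4209, 0.2128, 0.1898]
tool_rot: [0.0, 0.001, 1.0, 0.0]
force: [-0.5, -0.3, 0.5]
width: 0.0901
grip_force: 0.0
```

```bash
python3 - <<'E'
from h import *
f=[]
for i in range(4):
    f.append((read_camera("scene")[:,:,::-1],read_camera("top")[:,:,::-1]))
cv2.imwrite("pics/s10.png",f[-1][0]);cv2.imwrite("pics/t10.png",f[-1][1])
for k in(0,1):print("motion",np.abs(f[0][k][100:300,150:400].astype(int)-f[-1][k][100:300,150:400]).mean(),np.abs(f[0][k][100:300,150:400].astype(int)-f[1][k][100:300,150:400]).mean())
s,t=f[-1];hs=cv2.cvtColor(t,cv2.COLOR_BGR2HSV)
m=((hs[...,1]<60)&(hs[...,2]>60)).astype(np.uint8)
# tray rim bottom(-x)/top edges along column 301, hook crown row profile
T=np.array([.615,-.0066,.1675])
print("pred tray corners top",[proj("top",T+[x,y,-.062]).round(1).tolist() for x in(-.08,.08) for y in(-.028,.028)])
print("bail ends pred",proj("top",T+[0,.028,0]),proj("top",T+[0,-.028,0]))
print("col 302 V",t.max(2)[155:250,302]);print("row 215 V",t.max(2)[215,280:325]);print("row 190 V",t.max(2)[190,280:325])
# bystanders: compare with start at their places
a=cv2.imread("pics/top0.png").astype(int)
for n,p in dict(lens=(420,172),sender=(167,159),plug=(321,277),bung=(255,276)).items():
    d=np.abs(a-t)[p[1]-12:p[1]+13,p[0]-12:p[0]+13].mean();print(n,d)
s_=sense();print(s_["t"],s_["tool_pos"])
E
```

```text
motion 1.7672466666666666 1.6912733333333334
motion 2.6723 2.596093333333333
pred tray corners top [[312.9, 227.8], [290.7, 227.9], [312.0, 165.7], [290.1, 165.8]]
bail ends pred [291.3753 192.1382] [314.4663 192.0757]
col 302 V [159 156 160 158 159 167 168 168 181 196 196 198 195 197 194 196 199 202
 175  81  76 134 153 154 161 162 159 158 161 160 151 103 143 148 144 179
 172 197 166 135 176 150 198 199 195 195 197 199 194 197 196 196 199 199
 199 201 199 199 199 200 197 197 200 198 199 198 198 201 198 151 172 185
 101 121 150 155 149 154 166 160 159 105  96  97 105 101  96 101 105 103
  91  94  96  94  98]
row 215 V [ 95  95  98  97  98  94 100  96  91 105 195 170 130 137 192 201 199 197
 199 200 200 199 197 201 201 199 199 201 202 201 149 188 148  89  92  99
  97  98 154 163 165 163 163 161 161]
row 190 V [150 150 152 148 150 149 151 152 151 134 193 181 187 192 192 188 190 191
 190 187 189 184 179 180 181 179 181 181 181 182 184 184 186 182 126  93
  91  94  90 105 143 158 155 153 157]
lens 4.812266666666667
sender 4.7648
plug 34.84213333333334
bung 18.271466666666665
28.4 [0.4208 0.2134 0.1897]
```

```bash
python3 - <<'E'
from h import *
for n in("top0","t10"):
    t=cv2.imread(f"pics/{n}.png");hs=cv2.cvtColor(t,cv2.COLOR_BGR2HSV)
    ys,xs=np.nonzero((hs[255:300,300:345,0]>22)&(hs[255:300,300:345,0]<38)&(hs[255:300,300:345,1]>150));print(n,"plug",xs.mean()+300,ys.mean()+255,len(xs))
    ys,xs=np.nonzero(hs[266:287,245:266,1]<75);print("bung",xs.mean()+245,ys.mean()+266,len(xs))
    g=t.max(2);print("rows bail col 292,311:",g[184:200,291],g[184:200,312])
print(close_job())
E
```

```text
top0 plug 320.81333333333333 276.98 150
bung 254.39285714285714 275.76785714285717 56
rows bail col 292,311: [156 160 156 156 148 142 143 153 160 151 149 147 158 153 156 161] [157 159 157 154 138 129 135 145 154 153 149 145 146 141 147 162]
t10 plug 320.54491017964074 277.4251497005988 167
bung 250.00833333333333 275.9166666666667 120
rows bail col 292,311: [159 156 161 160 160 155 181 137 124  96  89  92 135 170 172 167] [103  99  99  99  94 106 186 179  89  75  63  81 113 143 146 148]
the job is handed in; nothing more can be done
None
```

The hook was pressed home on the clip with a push of about 19 N and the tray hangs still by its bail in the lower curl; the lens, sender and plug look unmoved, but the bung's final check was unclear (mask shifted about 4 px, probably the arm's shadow), and the job is handed in at about 28 s.

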